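# Find the stamped crate and push it to the dispatch line

### The job

Tip each of the two plywood crates over towards the robot, onto its side, so that its underside shows, and leave it lying so. Then push the one with the red stamp underneath, still lying on its side with the stamp facing away from the robot, until its stamped face stands over the yellow dispatch line; leave the other crate where it was tipped. Only push with the fingers: lift nothing, and leave the bottle, jar and spool alone.

Things in the scene. Friction and masses are not known exactly. Their poses are not given: they have to be found in the camera images.
- crate_a: closed plywood crate, brown slats, dark corner posts, 75 (x) x 120 (y) x 120 mm high (z), 0.25 to 0.5 kg, like the other from outside; one of the two has the red stamp underneath. Starts upright and loose, x pointing away from the robot (within 0.35 rad). Origin: centre of its underside; z points to the lid. Lying tipped towards the robot it is 75 mm high, z points at the robot, underside away from it
- crate_b: closed plywood crate, brown slats, dark corner posts, 75 (x) x 120 (y) x 120 mm high (z), 0.25 to 0.5 kg, like the other from outside; one of the two has the red stamp underneath. Starts upright and loose, x pointing away from the robot (within 0.35 rad). Origin: centre of its underside; z points to the lid. Lying tipped towards the robot it is 75 mm high, z points at the robot, underside away from it
- crate_a_lid (a point): centre of crate_a's lid, 120 mm along its z from its origin. Pushed near the top of its far face towards the robot, the crate tips over its lower near edge without sliding much; past about 32 degrees it falls onto its side by itself
- crate_b_lid (a point): centre of crate_b's lid, 120 mm along its z from its origin. Pushed near the top of its far face towards the robot, the crate tips over its lower near edge without sliding much; past about 32 degrees it falls onto its side by itself
- stamp (a point): centre of the stamp, a flat red ring 56 mm across with a red dot, at the centre of the underside of the stamped crate (coincides with that crate's origin); out of sight until the crate is tipped
- line: yellow dispatch line, a flat tape stuck on the bench beyond the crates, 40 mm wide (its x, pointing away from the robot) and 660 mm long (its y); no thickness to speak of, can be slid over. Origin: its centre on the bench
- glue: white glue bottle with an orange cap, 52 mm across, 130 mm high, to the left of the crates; origin at the centre of its underside; leave alone
- jar: amber jar with a dark lid, 64 mm across, 85 mm high, to the right of the crates; origin at the centre of its underside; leave alone
- spool: brass wire spool standing upright, 56 mm across, 45 mm high, to the left and farther out; origin at the centre of its underside; leave alone

How it is judged:
By the outcome, as a careful person would: the job done as asked, in the order asked, and still so for the second after the job is handed in, with the robot touching nothing.
It also fails if it takes over 62 s, if anything falls off the work surface, if the arm or the gripper's body presses on something with over 40 N, if the wrist force passes 120 N, or if a joint passes its speed limit or range.

### The arm

A 6-joint arm with a two-finger parallel gripper is mounted at the origin on the work surface. World frame = base frame: x ahead of the robot, y to its left, z up, the work surface at z = 0. Lengths are in m, angles in rad, forces in N, time in s.
With the tool pointing down it reaches from about 0.3 to 0.75 m from the base axis. Payload 8.5 kg.
Tool frame: the origin (TCP) lies at the very end of the fingers, on their centre line; the grasp point (between the pads) lies 19 mm behind it (ctrl.pinch_z is the distance from the TCP to the grasp point, in m); z points along the fingers, y is the direction in which the jaws open and shut (so a half turn about z gives the same grasp; the last joint's range is limited). The gripper opens to 85 mm and grips with 20 to 120 N. Pads are 22 mm wide; open, the fingers measure 114 mm over their backs; the gripper's body (76 mm by 85 mm) begins 54 mm behind the grasp point. The pads swing forward as they close: fully open they stand 13 mm farther back than shut.
Start: joints at [-1.438, 0.381, 1.297, -0, 1.464, -0.215], TCP at [0.187, -0.517, 0.231] pointing down, gripper open.
Joint ranges: [-3.11, 3.11], [-0.89, 2.33], [0.22, 2.48], [-1.42, 4.56], [0.17, 2.85], [-2.88, 2.88]. Speed limits (rad/s): [2.39, 2.39, 3.14, 3.14, 3.14, 3.14].

### API

Orientations are given as a rotation vector (axis times angle).
In Python, from rig import ctrl gives the robot as it stands.
- The arm moves only by the shell command python3 -m crank 'ROWS' [FORCE]. ROWS is JSON, a list of rows, each a list of 7 numbers: the finger opening in mm, from 0 to 85.4, then the shift along the tool's x, y, z in units of 60 mm (1.0 is 60 mm), then the turn, a rotation vector about the tool's x, y, z in degrees. In form: [[claw, x, y, z, wx, wy, wz], ...]. A call has 1 to 8 rows; each row shifts and turns the pose as measured when the row begins, along the tool's axes as they then stand; what a row does not reach is not made up. A row lasts 1/8 s, in which the tool goes at most 62.5 mm and 10.7 degrees, less where a joint would pass 70% of its speed; a pose out of reach is approached as far as the arm can. A call is refused whole if a number of a shift passes 1 or a number of a turn 10.7, either way. A call with a gripper value outside its range is refused whole. The fingers move at their own pace and stop on an object; FORCE is the grip in N (left out, the last holds). Time passes only in rows, so rows that do not move let the fingers close. It gives the time, the measured TCP pose, the force and the opening at its end, in the units of the state.
- ctrl.sense(): the state, without advancing time (a new reading comes with each control period).
- ctrl.snapshot(name): name is "scene" or "top" or "wrist"; returns a dict with "img" (400x640x3 uint8, blue, green, red), "range_z" (400x640 float32, m along the optical axis (not along the pixel's ray), 0 where there is no reading), "intrinsics" (3x3 intrinsics, pixels), "camera_from_world" (4x4, takes a point from world to camera coordinates); the wrist camera has in their place "tool_from_camera" (4x4, takes a point from camera to tool coordinates, whose origin is the TCP and whose axes are the flange's). Camera axes: x right, y up, looking along -z (the intrinsics and any distortion apply to the point x, -y, -z); pixel columns grow to the right and rows downward; lengths in m; the calibration is good to about 2 mm. A picture is of the moment at which its call begins: read the wrist's pose just before it.
- ctrl.hand_in(): hands the job in, once; it reports no verdict.
The state is a dict: "t": time; "q": joint angles; "joint_velocities": joint speeds; "tau": joint torques, N m; "eef_pos": TCP position; "eef_rot": TCP orientation; "ft_force": force on the tool from outside, world axes, zero at the start; "wrist_torque": the same for the moment, N m; "finger_gap": finger opening in m.
Only numpy, scipy, OpenCV 4.12 (cv2) and the standard library are available. Lean on these libraries where they do the work, as an engineer would, in place of code of your own. Each camera call takes 0.05 s, during which the arm holds its last target. There are 200 camera calls.

## Working session

There is one attempt and no reset: what is moved stays moved. The work goes in short steps, Python scripts to look and compute and a shell command to move; the robot and the scene stay as the last step left them, time stands still between calls to the robot, and variables do not carry over. Pictures are saved under pics/ and viewed, about 8 in all and at most 12, crops included, and the job is handed in when it is done.

```bash
mkdir -p pics; ls; python3 - <<'E'
from rig import ctrl
import cv2,numpy as np
s=ctrl.sense();print({k:np.round(v,3) for k,v in s.items()})
for n in("scene","top"):
    d=ctrl.snapshot(n);cv2.imwrite(f"pics/{n}1.png",d["img"]);np.savez(f"{n}1.npz",**d)
    print(np.round(d["intrinsics"],1),np.round(d["camera_from_world"],3))
E
```

```text
pics
{'t': np.float64(0.0), 'q': array([-1.438,  0.381,  1.298, -0.   ,  1.464, -0.215]), 'joint_velocities': array([-0.001, -0.   ,  0.   , -0.002, -0.   , -0.002]), 'tau': array([ 2.0000e-03, -4.4845e+01, -2.3127e+01, -0.0000e+00,  5.0000e-03,
        0.0000e+00]), 'eef_pos': array([ 0.187, -0.517,  0.231]), 'eef_rot': array([-3.093, -0.543, -0.   ]), 'ft_force': array([ 0.102, -0.386, -0.913]), 'wrist_torque': array([-0.015, -0.024,  0.027]), 'finger_gap': np.float64(0.085)}
[[366.7   0.  319.7]
 [  0.  366.7 201.3]
 [  0.    0.    1. ]] [[-0.797  0.603 -0.002  0.485]
 [-0.518 -0.683  0.514  0.266]
 [ 0.309  0.412  0.857 -1.314]
 [ 0.     0.     0.     1.   ]]
[[450.4   0.  311.7]
 [  0.  450.4 200.9]
 [  0.    0.    1. ]] [[-0.004 -1.    -0.008  0.013]
 [ 0.989 -0.005  0.15  -0.611]
 [-0.15  -0.007  0.989 -1.137]
 [ 0.     0.     0.     1.   ]]
```

View pics/scene1.png

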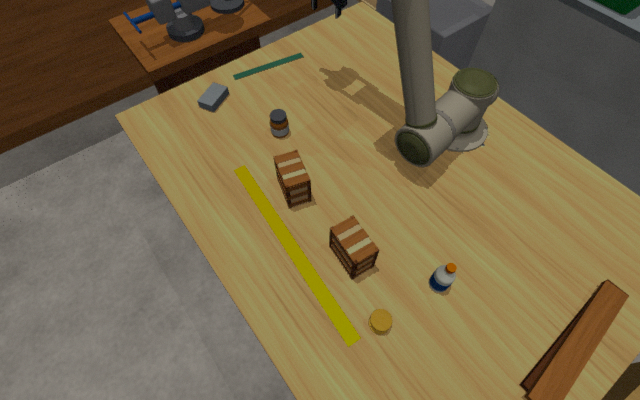

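View pics/top1.png

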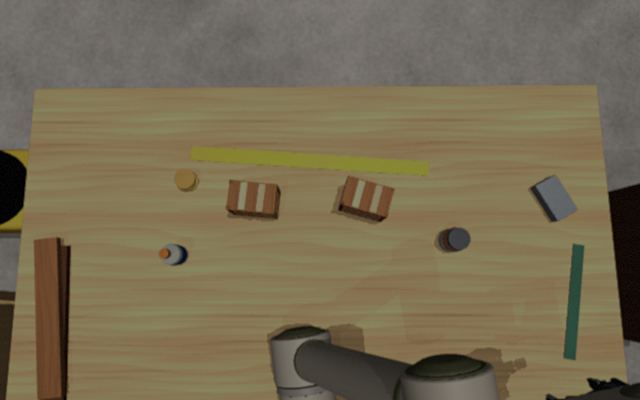

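Top view: crates at about (253,198) and (366,198), glue (172,254), spool (186,180), jar (455,240), and the yellow line from (192,154) to (428,168). The scene view looks at the far side of the crates, where an underside will show after tipping.

```bash
cat > h.py <<'E'
import cv2,numpy as np
from rig import ctrl
def cloud(d):
    K=d["intrinsics"];z=d["range_z"];v,u=np.mgrid[:400,:640]
    p=np.stack([(u-K[0,2])/K[0,0]*z,-(v-K[1,2])/K[1,1]*z,-z,np.ones_like(z)],-1)
    return (p@np.linalg.inv(d["camera_from_world"]).T)[...,:3]
def rect(P): 
    (c,s,a)=cv2.minAreaRect((P[:,:2]*1000).astype(np.float32)); return np.round(c,1),np.round(s,1),round(a,1)
def blobs(d,lo,hi,amin=60):
    P=cloud(d);m=((P[...,2]>lo)&(P[...,2]<hi)&(d["range_z"]>0)&(P[...,0]>.3)&(abs(P[...,1])<.5)).astype(np.uint8)
    n,l,st,_=cv2.connectedComponentsWithStats(m)
    for i in range(1,n):
        if st[i,4]>amin: q=P[l==i];print(st[i,:4],*rect(q),"z",np.round(np.median(q[:,2]),3))
def yellow(d):
    P=cloud(d);h=cv2.cvtColor(d["img"],cv2.COLOR_BGR2HSV)
    m=cv2.inRange(h,(25,180,80),(35,255,255))
    n,l,st,_=cv2.connectedComponentsWithStats(m);i=1+np.argmax(st[1:,4]);return P[l==i]
E
python3 - <<'E'
from h import *
d=dict(np.load("top1.npz"))
for lo,hi in((.108,.14),(.02,.2)): print(lo);blobs(d,lo,hi)
y=yellow(d);print("line",rect(y),np.median(y[:,2]))
E
```

```text
0.108
[340 175  55  43] [ 612.7 -126.5] [119.9  75.9] 73.7 z 0.12
[225 179  53  35] [613.3 159.4] [120.1  75.7] 84.1 z 0.12
[158 248  13  10] [474.9 366.5] [24.  21.7] 89.8 z 0.129
0.02
[174 168  21  20] [676.  348.6] [53.1 54.1] 5.3 z 0.046
[338 175  57  46] [ 612.8 -126.4] [120.   75.9] 73.7 z 0.119
[225 179  55  39] [613.3 159.4] [120.5  75.7] 84.0 z 0.119
[439 227  32  25] [ 508.8 -355.2] [60.  59.3] 68.7 z 0.083
[158 244  29  21] [474.3 365. ] [48.8 51.8] 79.4 z 0.089
[299 325  19   5] [301.7  19.4] [ 3.3 42.1] 0.4 z 0.142
line (array([667.9, 585.8]), array([1258. ,   29.8]), 69.5) -0.4881263802914244
```

```bash
cat >> h.py <<'E'
from scipy.spatial.transform import Rotation as Ro
def plan(x,y,z,yaw):
    s=ctrl.sense();R=Ro.from_rotvec(s["eef_rot"]).as_matrix()
    c,k=np.cos(np.radians(yaw)),np.sin(np.radians(yaw))
    G=np.array([[c,k,0],[k,-c,0],[0,0,-1.]])
    d=np.array([x,y,z])-s["eef_pos"]
    print("t %.2f pos"%s["t"],np.round(s["eef_pos"],3),"F",np.round(s["ft_force"],1))
    print("turn",np.round(np.degrees(Ro.from_matrix(R.T@G).as_rotvec()),1),"units now",np.round(R.T@d/.06,2),"units after turn",np.round(G.T@d/.06,2))
E
python3 -m crank '[[60,0,0,0,0,0,9],[60,0,0,0,0,0,9],[60,0,0,0,0,0,9],[60,0,0,0,0,0,9]]'
python3 - <<'E'
from h import *
d=dict(np.load("top1.npz"))
y=yellow(d) if 0 else None
P=cloud(d);h=cv2.cvtColor(d["img"],cv2.COLOR_BGR2HSV)
m=(cv2.inRange(h,(24,150,60),(36,255,255))>0)&(P[...,0]>.3)&(abs(P[...,1])<.45)&(abs(P[...,2])<.015)
n,l,st,_=cv2.connectedComponentsWithStats(m.astype(np.uint8));i=1+np.argmax(st[1:,4])
print("line",st[i],rect(P[l==i]))
plan(.680,-.146,.2,-16.3)
E
```

```text
t: 0.6
eef_pos: [0.1873, -0.5161, 0.2292]
eef_rot: [-3.102, 0.469, 0.002]
ft_force: [-0.4, 0.5, -1.3]
finger_gap: 0.0598
line [ 191  147  129   20 1576] (array([742.4, 168.5]), array([356.4,  38. ]), 85.7)
t 0.60 pos [ 0.187 -0.516  0.229] F [-0.4  0.5 -1.3]
turn [-0.3  0.1 -0.9] units now [ 6.02 -8.32  0.51] units after turn [ 6.15 -8.22  0.49]
```

```bash

python3 -m crank '[[60,0.6,-0.83,0,0,0,0],[60,0.6,-0.83,0,0,0,0],[60,0.6,-0.83,0,0,0,0],[60,0.6,-0.83,0,0,0,0],[60,0.6,-0.83,0,0,0,0],[60,0.6,-0.83,0,0,0,0],[60,0.6,-0.83,0,0,0,0],[60,0.6,-0.83,0,0,0,0]]'
python3 - <<'E'
from h import *
d=dict(np.load("top1.npz"))
P=cloud(d);h=cv2.cvtColor(d["img"],cv2.COLOR_BGR2HSV)
print(h[158,200],h[160,260],h[164,350],h[167,420])
m=(cv2.inRange(h,(22,190,60),(38,255,255))>0)
print(np.median(P[147:176,190:430][m[147:176,190:430]],0))
m&=(P[...,0]>.6)&(P[...,0]<.85)&(abs(P[...,1])<.5)
q=P[m];print(m.sum(),rect(q))
plan(.680,-.146,.2,-16.3)
E
```

```text
t: 1.6
eef_pos: [0.5864, -0.218, 0.2277]
eef_rot: [-3.096, 0.484, 0.008]
ft_force: [-0.5, -1.2, 0.3]
finger_gap: 0.0598
[ 28 164 135] [ 29 158 136] [ 30 154 136] [ 30 157 135]
[nan nan nan]
0 (array([0., 0.]), array([0., 0.]), 0.0)
t 1.60 pos [ 0.586 -0.218  0.228] F [-0.5 -1.2  0.3]
turn [-0.4  0.3 -1.5] units now [ 1.12 -1.62  0.47] units after turn [ 1.16 -1.59  0.46]
  return _methods._mean(a, axis=axis, dtype=dtype,
  ret = um.true_divide(
```

```bash

python3 -m crank '[[60,0.6,-0.8,0,0,0,-1.5],[60,0.55,-0.8,0,0,0,0],[60,0,0,0,0,0,0],[60,0,0,0,0,0,0]]'
python3 - <<'E'
from h import *
d=dict(np.load("top1.npz"))
P=cloud(d);h=cv2.cvtColor(d["img"],cv2.COLOR_BGR2HSV)
m=(cv2.inRange(h,(26,130,90),(34,255,255))>0)
m&=(P[...,0]>.66)&(P[...,0]<.85)&(abs(P[...,1])<.5)&(abs(P[...,2])<.02)
m=cv2.morphologyEx(m.astype(np.uint8),cv2.MORPH_OPEN,np.ones((3,3)))
n,l,st,_=cv2.connectedComponentsWithStats(m)
for i in range(1,n):
  if st[i,4]>100: print(st[i],rect(P[l==i]))
plan(.680,-.146,.1,-16.3)
E
```

```text
t: 2.1
eef_pos: [0.6848, -0.1403, 0.2246]
eef_rot: [-3.102, 0.435, 0.014]
ft_force: [0.8, -0.1, 0.5]
finger_gap: 0.0604
[ 191  147  238   29 3273] (array([731.3,  17.4]), array([659.3,  40.8]), 85.8)
t 2.10 pos [ 0.685 -0.14   0.225] F [ 0.8 -0.1  0.5]
turn [-0.4  0.6  0.3] units now [-0.03  0.13  2.08] units after turn [-0.05  0.11  2.08]
```

```bash

python3 -m crank '[[60,0,0.1,0.7,0,0,0],[60,0,0,0.7,0,0,0],[60,0,0,0.6,0,0,0],[60,0,0,0,0,0,0]]'
python3 -m crank '[[60,-0.25,0,0,0,0,0],[60,-0.25,0,0,0,0,0],[60,-0.2,0,0,0,0,0],[60,-0.2,0,0,0,0,0]]'
python3 - <<'E'
from h import *
plan(.680,-.146,.1,-16.3)
d=ctrl.snapshot("scene");cv2.imwrite("pics/s2.png",d["img"][100:350,180:540])
E
```

```text
t: 2.6
eef_pos: [0.679, -0.1499, 0.1033]
eef_rot: [-3.102, 0.445, 0.012]
ft_force: [0.8, 0.2, 1.0]
finger_gap: 0.06
t: 3.1
eef_pos: [0.6283, -0.1393, 0.1136]
eef_rot: [-3.105, 0.452, -0.012]
ft_force: [1.2, 0.0, 0.7]
finger_gap: 0.0598
t 3.10 pos [ 0.628 -0.139  0.114] F [1.2 0.  0.7]
turn [-0.3 -0.4 -0.3] units now [ 0.86 -0.14  0.23] units after turn [ 0.86 -0.13  0.23]
```

View pics/s2.png

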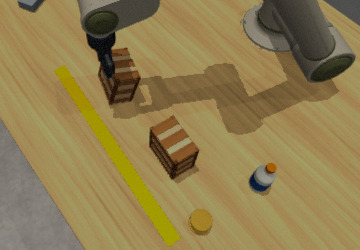

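The fingers are on the right crate's far face and it is starting to tip. I'll keep pushing.

```bash

python3 -m crank '[[60,-0.25,0,0.08,0,0,0],[60,-0.25,0,0.05,0,0,0],[60,-0.25,0,0,0,0,0],[60,-0.25,0,0,0,0,0]]'
python3 -m crank '[[60,0,0,0,0,0,0],[60,0,0,0,0,0,0]]'
python3 - <<'E'
from h import *
plan(.680,-.146,.1,-16.3)
d=ctrl.snapshot("scene");cv2.imwrite("pics/s3.png",d["img"][100:350,180:540])
E
```

```text
t: 3.65
eef_pos: [0.5709, -0.1252, 0.1134]
eef_rot: [-3.108, 0.458, -0.03]
ft_force: [-0.1, 1.3, 0.2]
finger_gap: 0.06
t: 3.9
eef_pos: [0.5717, -0.1264, 0.1161]
eef_rot: [3.106, -0.46, 0.037]
ft_force: [-0.5, 0.2, 0.1]
finger_gap: 0.0599
t 3.90 pos [ 0.572 -0.126  0.116] F [-0.5  0.2  0.1]
turn [-0.1 -1.3 -0.5] units now [ 1.82 -0.21  0.31] units after turn [ 1.82 -0.19  0.27]
```

View pics/s3.png

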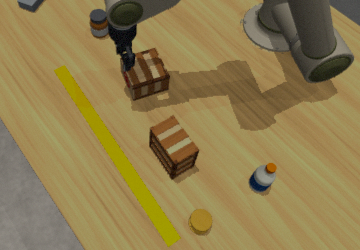

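```bash

python3 -m crank '[[60,0.3,0,-0.9,0,0,0],[60,0.5,0,-0.9,0,0,3],[60,0,0,0,0,0,-7],[60,0,0,0,0,0,-7]]'
python3 - <<'E'
from h import *
plan(.685,.152,.225,-5.9)
E
```

```text
t: 4.45
eef_pos: [0.6178, -0.1411, 0.2289]
eef_rot: [3.134, -0.153, 0.036]
ft_force: [-0.0, -0.1, 0.5]
finger_gap: 0.06
t 4.45 pos [ 0.618 -0.141  0.229] F [-0.  -0.1  0.5]
turn [ 0.1 -1.3  0.3] units now [ 0.64 -4.97  0.07] units after turn [ 0.61 -4.97  0.07]
```

```bash

python3 -m crank '[[60,0.15,-0.95,0,0,-1.3,0],[60,0.15,-0.95,0,0,0,0],[60,0.1,-0.95,0,0,0,0],[60,0.1,-0.95,0,0,0,0],[60,0.1,-0.95,0,0,0,0],[60,0,-0.2,0,0,0,0],[60,0,0,0,0,0,0]]'
python3 - <<'E'
from h import *
plan(.685,.152,.1,-5.9)
d=ctrl.snapshot("scene");cv2.imwrite("pics/s4.png",cv2.resize(d["img"][120:300,200:440],None,fx=3,fy=3))
h=cv2.cvtColor(d["img"],cv2.COLOR_BGR2HSV)
m=((h[...,0]<5)|(h[...,0]>174))&(h[...,1]>150)&(h[...,2]>70);v,u=np.nonzero(m[120:300,200:440]);print(m[120:300,200:440].sum(),u.mean()+200,v.mean()+120)
E
```

```text
t: 5.32
eef_pos: [0.6877, 0.1577, 0.2282]
eef_rot: [3.135, -0.156, 0.003]
ft_force: [-0.0, -0.8, 0.4]
finger_gap: 0.0599
t 5.33 pos [0.688 0.158 0.228] F [-0.  -0.8  0.4]
turn [ 0.2 -0.1  0.2] units now [-0.04  0.09  2.14] units after turn [-0.04  0.1   2.14]
7 306.42857142857144 178.85714285714286
```

View pics/s4.png

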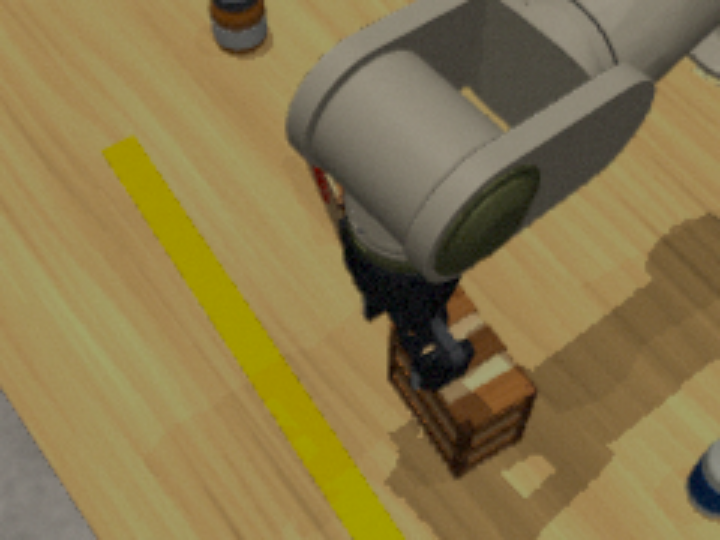

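The arm hides most of the right crate. A little red shows at (306,179), which suggests its underside has the stamp. I'll confirm after tipping the left one.

```bash

python3 -m crank '[[60,0,0.1,0.7,0,0,0],[60,0,0,0.7,0,0,0],[60,0,0,0.7,0,0,0],[60,0,0,0,0,0,0]]'
python3 -m crank '[[60,-0.25,0,0.03,0,0,0],[60,-0.25,0,0.03,0,0,0],[60,-0.2,0,0.03,0,0,0],[60,-0.2,0,0.03,0,0,0],[60,-0.25,0,0.03,0,0,0],[60,-0.25,0,0.03,0,0,0],[60,-0.25,0,0,0,0,0],[60,-0.25,0,0,0,0,0]]'
python3 -m crank '[[60,0,0,0,0,0,0],[60,0,0,0,0,0,0],[60,0.3,0,-0.6,0,0,0],[60,0,0,-0.9,0,0,0],[60,0,0,-0.9,0,0,0]]'
python3 - <<'E'
from h import *
d=ctrl.snapshot("top");blobs(d,.05,.14)
plan(.4,0.05,.25,-16.3)
E
```

```text
t: 5.88
eef_pos: [0.6885, 0.1427, 0.1012]
eef_rot: [3.133, -0.17, 0.008]
ft_force: [-0.9, 0.0, 0.7]
finger_gap: 0.06
t: 6.88
eef_pos: [0.5837, 0.1468, 0.1105]
eef_rot: [3.133, -0.188, 0.064]
ft_force: [-0.6, -0.1, 0.5]
finger_gap: 0.0601
t: 7.5
eef_pos: [0.5978, 0.1425, 0.2609]
eef_rot: [3.133, -0.193, 0.064]
ft_force: [0.3, 0.2, -0.4]
finger_gap: 0.06
[325 209  58  58] [513.3 -97.1] [120.2 120.4] 73.4 z 0.074
[227 213  22  14] [559.8 199.3] [54.7 34.1] 89.7 z 0.075
[259 217  17  48] [507.4 123.1] [ 27.1 119.9] 82.2 z 0.075
[443 227  28  24] [ 510.3 -356.4] [58.8 59.3] 89.7 z 0.084
[158 244  25  20] [475.  365.6] [48.6 49.1] 89.8 z 0.092
t 7.55 pos [0.6   0.143 0.269] F [-0.9 -1.2  5.9]
turn [-0.4 -3.1  9.3] units now [-3.13  1.94  0.15] units after turn [-2.76  2.42  0.32]
```

```bash

python3 -m crank '[[60,0,0,0,0,-3.1,0],[60,0,0,0,0,0,5],[60,0,0,0,0,0,5],[60,0,0,0,0,0,0]]'
python3 - <<'E'
from h import *
plan(.422,-.07,.25,-16.6)
d=ctrl.snapshot("scene");cv2.imwrite("pics/s5.png",cv2.resize(d["img"][120:300,200:440],None,fx=3,fy=3))
E
```

```text
t: 8.05
eef_pos: [0.6023, 0.1413, 0.2736]
eef_rot: [-3.102, 0.474, -0.011]
ft_force: [1.1, -0.2, -0.0]
finger_gap: 0.0599
t 8.05 pos [0.602 0.141 0.274] F [ 1.1 -0.2 -0. ]
turn [-0.3 -0.4 -0.8] units now [-1.82  4.26  0.36] units after turn [-1.87  4.23  0.39]
```

View pics/s5.png

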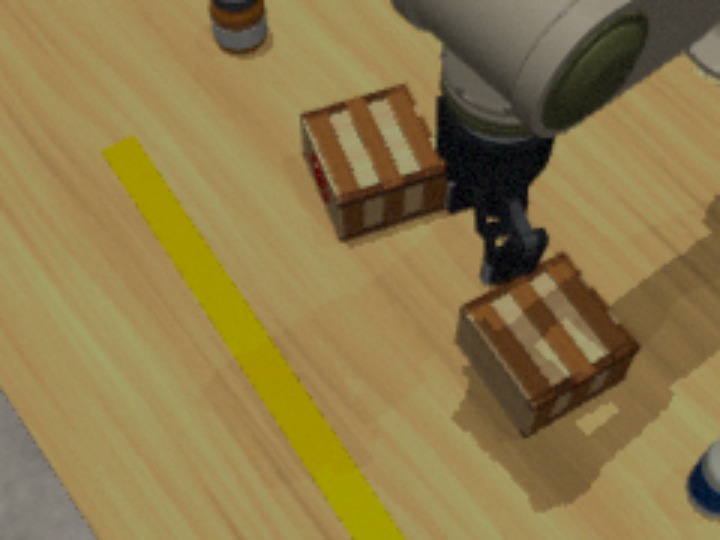

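The stamp shows at about (319,175) in s5 on the right crate's far face, and the left crate's underside is plain. The right crate is the one to push. I'm going to its near side.

```bash

python3 -m crank '[[70,-0.35,0.85,0,0,0,0],[70,-0.35,0.85,0,0,0,0],[70,-0.4,0.85,0,0,0,0],[70,-0.4,0.85,0,0,0,0],[70,-0.35,0.85,0,0,0,0],[70,0,0,0,0,0,0]]'
python3 - <<'E'
from h import *
plan(.422,-.07,.03,-16.6)
E
```

```text
t: 8.85
eef_pos: [0.4171, -0.0763, 0.2714]
eef_rot: [-3.106, 0.455, -0.015]
ft_force: [0.9, 0.7, 0.4]
finger_gap: 0.0695
t 8.85 pos [ 0.417 -0.076  0.271] F [0.9 0.7 0.4]
turn [-0.2 -0.5 -0.1] units now [ 0.01 -0.11  4.02] units after turn [ 0.05 -0.12  4.02]
```

```bash

python3 -m crank '[[70,0,-0.1,0.8,0,0,0],[70,0,0,0.8,0,0,0],[70,0,0,0.8,0,0,0],[70,0,0,0.8,0,0,0],[70,0,0,0.6,0,0,0],[70,0,0,0,0,0,0]]'
python3 - <<'E'
from h import *
plan(.422,-.07,.03,-16.6)
d=ctrl.snapshot("top");blobs(d,.05,.14)
E
```

```text
t: 9.6
eef_pos: [0.4276, -0.0693, 0.0391]
eef_rot: [-3.11, 0.44, -0.03]
ft_force: [-0.5, 0.8, 0.9]
finger_gap: 0.0698
t 9.60 pos [ 0.428 -0.069  0.039] F [-0.5  0.8  0.9]
turn [-0.2 -1.1  0.5] units now [-0.09  0.04  0.15] units after turn [-0.09  0.04  0.15]
[327 209  56  53] [520.6 -99.1] [120.7 105.6] 72.8 z 0.074
[222 213  54  52] [513.  170.8] [120.7 120.1] 83.5 z 0.074
[443 227  28  24] [ 510.2 -355.7] [59.3 58.2] 47.5 z 0.084
[158 244  26  20] [475.  365.7] [49.1 49.2] 89.5 z 0.091
```

```bash

python3 -m crank '[[70,0.2,0,0.1,0,-1,0],[70,0.2,0,0.05,0,0,0],[70,0.2,0,0,0,0,-1],[70,0.2,0,0,0,0,-1],[70,0.2,0,0,0,0,-1],[70,0.2,0,0,0,0,-1],[70,0.2,0,0,0,0,-1],[70,0.2,0,0,0,0,-1]]'
python3 - <<'E'
from h import *
plan(.59,-.11,.03,-8)
d=ctrl.snapshot("top");blobs(d,.05,.08)
E
```

```text
t: 10.65
eef_pos: [0.5285, -0.0939, 0.0371]
eef_rot: [-3.131, 0.261, -0.016]
ft_force: [-0.7, -0.3, -0.4]
finger_gap: 0.07
t 10.65 pos [ 0.528 -0.094  0.037] F [-0.7 -0.3 -0.4]
turn [-0.  -0.6 -1.5] units now [1.05 0.1  0.13] units after turn [1.05 0.12 0.12]
[335 178  50  32] [ 626.  -113.7] [120.3  64.2] 80.4 z 0.074
[222 213  54  52] [512.9 170.8] [120.9 120.1] 83.4 z 0.074
[443 227  19  24] [ 507.9 -345.6] [61.3 38.6] 11.4 z 0.059
[172 244  12  20] [474.6 350.5] [19.9 49.1] 87.4 z 0.066
```

```bash

python3 -m crank '[[70,0.2,0,0.03,0,0,-1],[70,0.2,0,0,0,0,-1],[70,0.2,0,0,0,0,-1],[70,0.1,0,0,0,0,-1],[70,0,0,0,0,0,0]]'
python3 - <<'E'
from h import *
plan(.59,-.11,.03,-8)
d=ctrl.snapshot("top");blobs(d,.05,.08)
E
```

```text
t: 11.32
eef_pos: [0.574, -0.1006, 0.0359]
eef_rot: [3.137, -0.144, 0.019]
ft_force: [-0.0, 0.2, 0.0]
finger_gap: 0.0699
t 11.32 pos [ 0.574 -0.101  0.036] F [-0.   0.2  0. ]
turn [ 0.  -0.7  2.8] units now [0.28 0.13 0.1 ] units after turn [0.29 0.12 0.1 ]
[336 162  48  25] [ 678.  -113.8] [121.1  54.5] 83.6 z 0.074
[222 213  54  52] [513.2 170.8] [120.8 119.9] 83.3 z 0.074
[443 227  20  24] [ 506.9 -345. ] [61.4 37.5] 15.0 z 0.06
[172 244  12  20] [475.  350.9] [19.7 49.1] 89.6 z 0.064
```

```bash

python3 -m crank '[[70,0.1,0,0,0,0,-0.5],[70,0.1,0,0,0,0,-0.5],[70,0.07,0,0,0,0,0],[70,0,0,0,0,0,0]]'
python3 -m crank '[[70,-0.3,0,0,0,0,0],[70,-0.6,0,0,0,0,0],[70,-0.6,0,-0.5,0,0,0],[70,-0.4,0,-0.9,0,0,0],[70,0,0,-0.9,0,0,0],[70,0,0,-0.9,0,0,0]]'
python3 - <<'E'
from h import *
plan(.35,-.1,.25,-8)
d=ctrl.snapshot("top");blobs(d,.05,.14);cv2.imwrite("pics/t6.png",d["img"])
d=ctrl.snapshot("scene");cv2.imwrite("pics/s6.png",cv2.resize(d["img"][120:300,200:440],None,fx=3,fy=3))
h=cv2.cvtColor(d["img"],cv2.COLOR_BGR2HSV)
m=((h[...,0]<5)|(h[...,0]>174))&(h[...,1]>150)&(h[...,2]>50);m[:120]=0;m[300:]=0;m[:,:200]=0;m[:,440:]=0
P=cloud(d)[m];print(m.sum(),P.min(0),P.max(0),np.median(P,0))
E
```

```text
t: 11.88
eef_pos: [0.5906, -0.1019, 0.0362]
eef_rot: [3.139, -0.115, 0.017]
ft_force: [-0.3, 0.5, 0.3]
finger_gap: 0.0701
t: 12.62
eef_pos: [0.4707, -0.0926, 0.2297]
eef_rot: [-3.139, 0.116, -0.016]
ft_force: [1.0, -0.5, -0.4]
finger_gap: 0.0697
t 12.62 pos [ 0.471 -0.093  0.23 ] F [ 1.  -0.5 -0.4]
turn [-0.1 -0.6  3.8] units now [-1.99  0.27 -0.36] units after turn [-1.97  0.4  -0.34]
[334 156  49  50] [ 661.2 -110.6] [120.2 121.2] 86.0 z 0.074
[222 213  54  52] [513.  170.8] [121. 120.] 83.7 z 0.074
[443 227  28  25] [ 508.9 -355.4] [58.  58.9] 67.5 z 0.084
[158 244  26  20] [474.8 365.7] [48.9 48.8] 88.9 z 0.091
19 [ 0.72197254 -0.13701196  0.03132731] [ 0.72506587 -0.09382345  0.06942876] [ 0.72374457 -0.11343943  0.0502237 ]
```

View pics/s6.png

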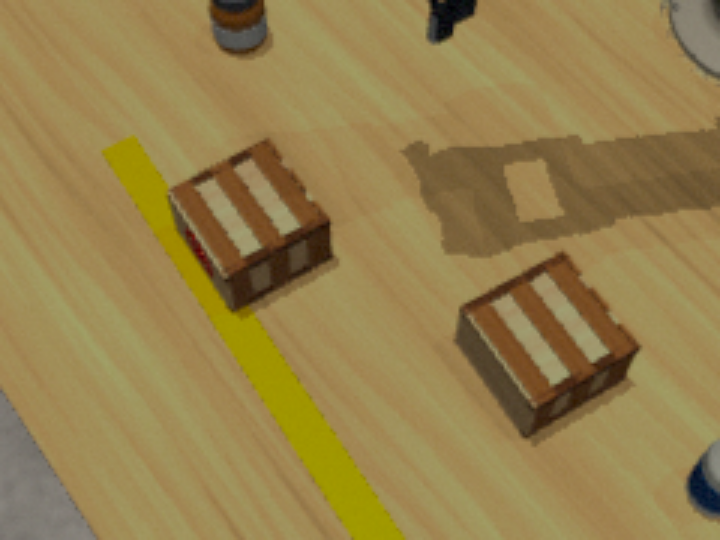

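The stamped face is at x ≈ 0.722 over the line (centre 0.722 there), parallel to it. The other crate hasn't moved and the arm is clear, so I'm handing in.

```bash
python3 -m crank '[[70,0,0,0,0,0,0],[70,0,0,0,0,0,0]]'; python3 -c "
from rig import ctrl
print(ctrl.hand_in())"
```

```text
t: 12.98
eef_pos: [0.4727, -0.0934, 0.2325]
eef_rot: [3.136, -0.115, 0.031]
ft_force: [-0.2, -1.0, -0.5]
finger_gap: 0.0697
the job is handed in; nothing more can be done
None
```

I tipped both crates towards the robot onto their sides. The right-hand one had the red stamp underneath, so I pushed it from its near side to the yellow line, and handed in at t ≈ 13 s of the 62 s allowed.

Last checks, from the final top and scene pictures:
- **Stamped crate:** its stamped face is at x ≈ 0.721–0.724 m, and the line's centre there is at 0.722 m. It is within about 1° of parallel to the line. The crate lies flat (75 mm high) with the stamp facing away from the robot.
- **Other crate:** it lies on its side and did not measurably move while I pushed the stamped one.
- **Bottle, jar and spool:** the bottle and jar measured the same as at the start, within 2 mm. I did not measure the spool again, but the arm was never near it.
- **Arm:** it ended clear of everything. Contact forces read at the end of each move were about 1 N; one reading while it was moving clear showed 6 N.

No check failed or disagreed.

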